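Close the clamped instrument case, corner against corner

TASK

Close the lid of the instrument case held in the bench work holder: fold its four hinged black clips over the rim and snap each one fully home, in opposite-corner order (any clip first, then the one diagonally across from it while the other two are still open, then the remaining two). Press gently: nowhere on the case, lid or clips may be pushed harder than 25 N, and leave the other things on the bench where they lie.

Things in the scene. Friction and masses are not known exactly. Their poses are not given: they have to be found in the camera images.
- holder: Bench work holder fixed to the table: dark steel plate 140 (x) x 270 (y) x 12 mm, a steel jaw 65 mm high at each y end. Origin: centre of the plate's underside, on the table. Its x axis points away from the robot (within 0.4 rad), z up. Its jaws clamp the instrument case, 130 (x) x 182 (y) mm, rigidly, level and square.
- holder_mid (a point): Middle of the holder plate's upper face, 12 mm above the table, under the case. The case was clamped by eye: centred on the holder's y = 0, but up to 6 mm either way along its x, and at no exact height: the flat lid top is 88 to 132 mm above the table. Neither is measured: feel or see them. Pressed, the lid gives 1 mm per 12 N.
- clip_near_left (a joint): Black lid clip on the case's robot side, +y end; opposite corner: clip_far_right. Hinge line along the holder's y, middle at holder x -65, y 62 mm (plus the case's x offset), 3 mm above the lid top. Plate 46 mm long, 28 wide, 5 thick. Value (rad): 0 = home, flat over the lid rim, pointing to the case's middle, upper face 6 mm above the lid top; 1.57 upright; starts at 1.35 to 1.75.
- clip_near_right (a joint): Black lid clip on the case's robot side, -y end; opposite corner: clip_far_left. Hinge line along the holder's y, middle at holder x -65, y -62 mm (plus the case's x offset), 3 mm above the lid top. Like clip_near_left. Turns freely and stays where left down to 0.33; then a spring catch resists (about 9 N at 40 mm from the hinge, more nearer it).
- clip_far_left (a joint): Black lid clip on the case's far side, +y end; opposite corner: clip_near_right. Hinge line along the holder's y, middle at holder x 65, y 62 mm (plus the case's x offset), 3 mm above the lid top. Like clip_near_left. Pressed past about 0.1 it snaps to 0 by itself, on a firm stop; let go before that, it springs back up to about 0.37.
- clip_far_right (a joint): Black lid clip on the case's far side, -y end; opposite corner: clip_near_left. Hinge line along the holder's y, middle at holder x 65, y -62 mm (plus the case's x offset), 3 mm above the lid top. Like clip_near_left.
- driver_grip (a point): Screwdriver 180 mm long lying on the table; point on its handle. A bystander.
- handset: White handset 100 x 45 x 22 mm lying on the table; origin at the centre of its underside. A bystander.
- collar: Steel shaft collar 44 mm across, 18 mm high; origin at the centre of its underside. A bystander.
- gauge: Caliper 200 mm long lying on the table; origin under the beam's middle. A bystander.
- mouse: Black computer mouse 100 x 60 x 30 mm; origin at the centre of its underside. A bystander.
- bottle: White bottle 60 mm across, 160 mm high; origin at the centre of its underside. A bystander.
- parts_bin: Open red bin 120 x 90 x 55 mm; origin at the centre of its underside. A bystander.

How it is judged:
By the outcome, as a careful person would: the job done as asked, in the order asked, and still so for the second after the job is handed in, with the robot touching nothing.
It also fails if it takes over 64 s, if anything falls off the work surface, if the arm or the gripper's body presses on something with over 40 N, if the wrist force passes 120 N, or if a joint passes its speed limit or range.

ROBOT

A 6-joint arm with a two-finger parallel gripper is mounted at the origin on the work surface. World frame = base frame: x ahead of the robot, y to its left, z up, the work surface at z = 0. Lengths are in m, angles in rad, forces in N, time in s.
With the tool pointing down it reaches from about 0.375 to 0.9 m from the base axis. Payload 3.1 kg.
Tool frame: the origin (TCP) lies between the finger pads; the fingertips stand 25 mm ahead of it and the grasp point (between the pads) lies 6 mm ahead of it; y points along the fingers, x is the direction in which the jaws open and shut, and the axes are right-handed (so a half turn about y gives the same grasp; the last joint's range is limited). The gripper opens to 87 mm and grips with 3 to 60 N. Pads are 19 mm wide; open, the fingers measure 117 mm over their backs; the gripper's body (75 mm by 190 mm) begins 51 mm behind the grasp point.
Start: joints at [1.028, 0.527, 1.433, -0, 1.181, -0.178], TCP at [0.222, 0.584, 0.248] pointing down, gripper open.
Joint ranges: [-3.08, 3.08], [-0.75, 2.2], [0.22, 2.44], [-1.43, 4.57], [0, 2.65], [-2.85, 2.85]. Speed limits (rad/s): [2.79, 2.79, 3.14, 3.14, 3.14, 3.14].

INTERFACE

Orientations are given as a unit quaternion [x, y, z, w].
In Python, from rig import robot gives the robot as it stands.
- The arm moves only by the tool carry_out, never from a script. Its argument "moves" is a list of rows, each a list of 7 numbers: the opening, from 0 (shut) to 1 (fully open), then the shift along the tool's x, y, z in cm, then the turn, a rotation vector about the tool's x, y, z in rad. In form: [[grip, x, y, z, rx, ry, rz], ...]. A call has 1 to 20 rows; each row is the pose to reach, as a shift and turn from the pose commanded when the call began, along the tool's axes at that moment; what a row does not reach only later rows make up. A row lasts 1/10 s, in which the tool goes at most 50 mm and 8.59 degrees, less where a joint would pass 70% of its speed; a pose out of reach is approached as far as the arm can. A call with a gripper value outside its range is refused whole. The fingers move at their own pace and stop on an object; "force" is the grip in N (left out, the last holds). Time passes only in rows, so rows that repeat a pose let the fingers close. It gives the time, the measured TCP pose, the force and the opening at its end, in the units of the state.
- robot.get_obs(): the state, without advancing time (a new reading comes with each control period).
- robot.camera(name): name is "scene" or "top" or "wrist"; returns the picture (384x512x3 uint8, red, green, blue); there is no depth.
- robot.camera_params(name): a dict with "fx", "fy", "cx", "cy" (pixels), "extrinsics" (4x4, takes a point from camera to world coordinates); the wrist camera has in their place "mount" (4x4, takes a point from camera to tool coordinates, whose origin is the TCP and whose axes are the tool frame's). Camera axes: x right, y down, z forward; pixel columns grow to the right and rows downward; lengths in m; the calibration is good to about 2 mm. A picture is of the moment at which its call begins: read the wrist's pose just before it. camera_params takes no time and is no camera call.
- robot.hand_in(): hands the job in, once; it reports no verdict.
The state is a dict: "time": time; "q": joint angles; "joint_velocities": joint speeds; "joint_torque": joint torques, N m; "position": TCP position; "tool_rot": TCP orientation; "ft_force": force on the tool from outside, world axes, zero at the start; "moment": the same for the moment, N m; "grip_width": finger opening in m.
Only numpy, scipy, OpenCV 4.12 (cv2) and the standard library are available. Lean on these libraries where they do the work, as an engineer would, in place of code of your own. Each camera call takes 0.05 s, during which the arm holds its last target.

## Working session

There is one attempt and no reset: what is moved stays moved. The work goes in short steps, Python scripts to look and compute and a tool call to move; the robot and the scene stay as the last step left them, time stands still between calls to the robot, and variables do not carry over. Pictures are saved under pics/ and viewed, and the job is handed in when it is done.

Besides the shell and the picture viewer there is one more tool, called after "Call:" as name(argument=value, ...), one argument or row to a line, values as JSON. carry_out: Moves the arm, as the interface text tells. Its arguments: {"type":"object","properties":{"moves":{"type":"array"},"force":{"type":"number"}},"required":["moves"]}

```bash
ls; mkdir -p pics; python3 - <<'E'
from rig import robot
import cv2
print(robot.get_obs())
for n in ["scene","top"]:
    im=robot.camera(n); cv2.imwrite(f"pics/{n}0.png",im[:,:,::-1]); print(n,robot.camera_params(n))
print(robot.camera_params("wrist"))
E
```

```text
pics
{'time': 0.0, 'q': array([ 1.02851867e+00,  5.28509314e-01,  1.43387656e+00,  7.13909209e-07,
        1.18137575e+00, -1.78492563e-01]), 'joint_velocities': array([-0.00147979,  0.00211597,  0.00104962,  0.00036959, -0.00025475,
       -0.0004942 ]), 'joint_torque': array([ 6.38904676e-04, -4.40025795e+01, -1.76600486e+01,  6.33775955e-02,
        5.82684169e-02, -1.67870544e-04]), 'position': array([0.22200447, 0.58353372, 0.24655324]), 'tool_rot': array([ 0.58251286,  0.40060691, -0.40200435, -0.58188089]), 'ft_force': array([ 0.33317525, -0.05839373, -0.07176022]), 'moment': array([-0.00702797, -0.00678288,  0.03017288]), 'grip_width': 0.08748811309906193}
scene {'fx': 347.63997741565487, 'fy': 347.63997741565487, 'cx': 255.57457088515216, 'cy': 189.0621469481307, 'extrinsics': array([[ 0.80868716,  0.46092475, -0.36547702,  0.96343849],
       [ 0.5882377 , -0.63237377,  0.50406332, -0.5055383 ],
       [ 0.00121718, -0.62261689, -0.78252586,  0.92936252],
       [ 0.        ,  0.        ,  0.        ,  1.        ]])}
top {'fx': 453.02493166794557, 'fy': 453.02493166794557, 'cx': 257.61516188439776, 'cy': 195.4248401691399, 'extrinsics': array([[ 0.00726362, -0.98492876,  0.17280794,  0.31804253],
       [-0.99992085, -0.00537855,  0.01137426,  0.01968785],
       [-0.01027338, -0.17287688, -0.98488986,  1.63999123],
       [ 0.        ,  0.        ,  0.        ,  1.        ]])}
{'fx': 303.07058353721305, 'fy': 303.07058353721305, 'cx': 257.5173679448331, 'cy': 194.70591887284215, 'mount': array([[ 9.99999953e-01, -2.92979958e-04,  8.64852200e-05,
         9.56597126e-04],
       [-1.56987321e-04, -2.50012456e-01,  9.68242608e-01,
        -1.36758466e-01],
       [-2.62053297e-04, -9.68242576e-01, -2.50012490e-01,
         6.85439787e-02],
       [ 0.00000000e+00,  0.00000000e+00,  0.00000000e+00,
         1.00000000e+00]])}
```

View pics/scene0.png

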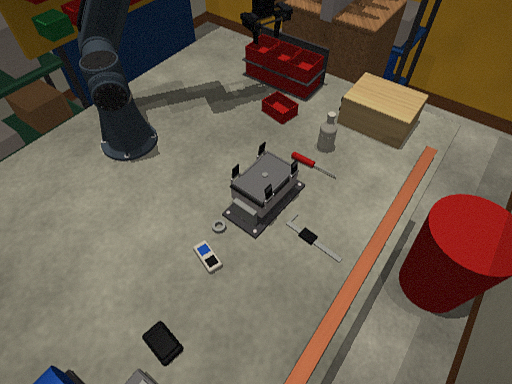

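View pics/top0.png

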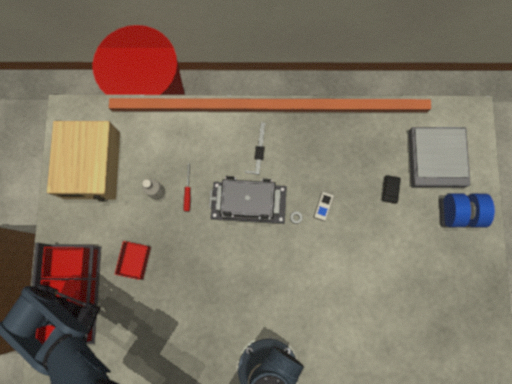

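```bash
python3 - <<'E'
from scipy.spatial.transform import Rotation as R
print(R.from_quat([ 0.58251286,  0.40060691, -0.40200435, -0.58188089]).as_matrix())
import cv2
for n,b in [("scene",(60,0,420,240)),("top",(140,60,380,240))]:
    im=cv2.imread(f"pics/{n}0.png")[b[1]:b[3],b[0]:b[2]]
    f=min(800/im.shape[1],600/im.shape[0]); cv2.imwrite(f"pics/{n}0z.png",cv2.resize(im,None,fx=f,fy=f,interpolation=cv2.INTER_CUBIC)); print(f)
E
```

```text
[[ 3.55813210e-01 -1.11994417e-03 -9.34556422e-01]
 [ 9.34554655e-01 -1.85746300e-03  3.55814763e-01]
 [-2.13439665e-03 -9.99997648e-01  3.85739163e-04]]
2.2222222222222223
3.3333333333333335
```

View zooms.

View pics/scene0z.png

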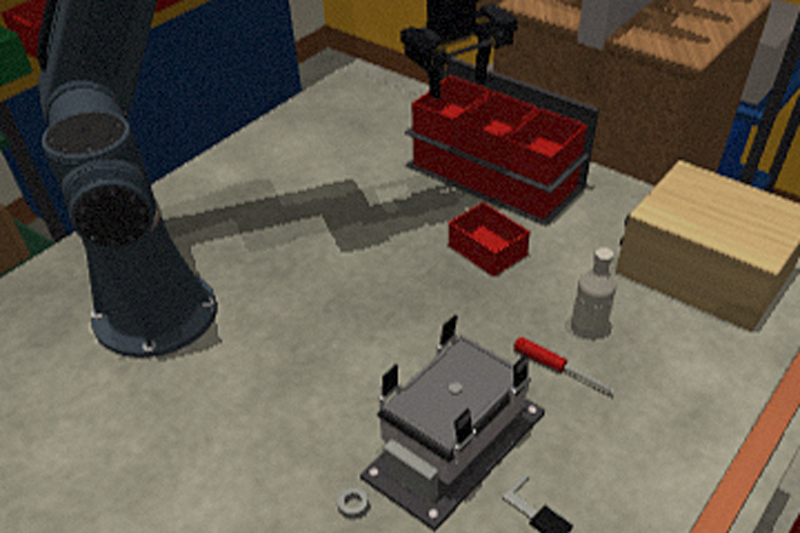

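View pics/top0z.png

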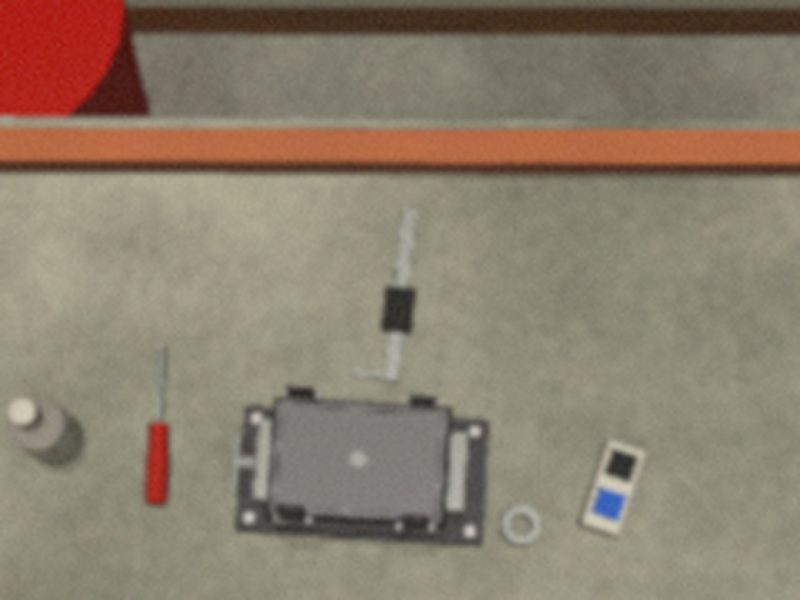

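```bash
cat > h.py <<'E'
import numpy as np, cv2
from rig import robot
from scipy.spatial.transform import Rotation as R
def ext(n,obs=None):
    p=robot.camera_params(n)
    if n=="wrist":
        T=np.eye(4);T[:3,:3]=R.from_quat(obs["tool_rot"]).as_matrix();T[:3,3]=obs["position"]
        return p,T@p["mount"]
    return p,p["extrinsics"]
def ray(p,E,u,v):
    d=E[:3,:3]@np.array([(u-p["cx"])/p["fx"],(v-p["cy"])/p["fy"],1]); return E[:3,3],d/np.linalg.norm(d)
def plane(p,E,u,v,z):
    o,d=ray(p,E,u,v); return o+d*(z-o[2])/d[2]
def proj(p,E,X):
    X=np.atleast_2d(X); c=(X-E[:3,3])@E[:3,:3]; return np.c_[c[:,0]/c[:,2]*p["fx"]+p["cx"],c[:,1]/c[:,2]*p["fy"]+p["cy"]]
def tri(rays):
    A=0;b=0
    for o,d in rays:
        M=np.eye(3)-np.outer(d,d);A=A+M;b=b+M@o
    X=np.linalg.solve(A,b); return X,[np.linalg.norm((np.eye(3)-np.outer(d,d))@(X-o)) for o,d in rays]
E
python3 - <<'E'
from h import *
pt,Et=ext("top");ps,Es=ext("scene")
T=lambda u,v:(u/3.3333+140-.35,v/3.3333+60-.35)
S=lambda u,v:(u/2.2222+60-.3,v/2.2222-.3)
bt=[plane(pt,Et,*T(*x),.013) for x in [(256,418),(476,431),(249,517),(470,531)]]
print(np.round(bt,4)); c=np.mean(bt,0); print("c",c)
print(np.linalg.norm(bt[0]-bt[1]),np.linalg.norm(bt[0]-bt[2]))
d=bt[0]+bt[2]-bt[1]-bt[3]; print("yaw",np.arctan2(-d[0],d[1]))
for x in [(543,410),(374,470),(432,514)]: print(plane(ps,Es,*S(*x),.013))
print("knob",tri([ray(pt,Et,*T(358,459)),ray(ps,Es,*S(455,389))]))
E
```

```text
[[ 0.6413  0.1896  0.013 ]
 [ 0.628  -0.0521  0.013 ]
 [ 0.5316  0.1947  0.013 ]
 [ 0.5177 -0.0454  0.013 ]]
c [0.57964372 0.07172204 0.013     ]
0.24207516756991332 0.10983536379570781
yaw -0.056258323695525206
[0.65648346 0.19913898 0.013     ]
[ 0.51737591 -0.04067436  0.013     ]
[ 0.62869362 -0.05114178  0.013     ]
knob (array([0.57704318, 0.07309572, 0.12574835]), [np.float64(0.00019317121681562007), np.float64(0.00019317121681568816)])
```

Call:
carry_out(
  moves=[
    [0,-35.1,-3,-51.5,0,-0.308,0],
    [0,-35.1,-3,-51.5,0,-0.308,0],
    [0,-35.1,-3,-51.5,0,-0.308,0],
    [0,-35.1,-3,-51.5,0,-0.308,0],
    [0,-35.1,-3,-51.5,0,-0.308,0],
    [0,-35.1,-3,-51.5,0,-0.308,0],
    [0,-35.1,-3,-51.5,0,-0.308,0],
    [0,-35.1,-3,-51.5,0,-0.308,0],
    [0,-35.1,-3,-51.5,0,-0.308,0],
    [0,-35.1,-3,-51.5,0,-0.308,0],
    [0,-35.1,-3,-51.5,0,-0.308,0],
    [0,-35.1,-3,-51.5,0,-0.308,0],
    [0,-35.1,-3,-51.5,0,-0.308,0],
    [0,-35.1,-3,-51.5,0,-0.308,0],
    [0,-35.1,-3,-51.5,0,-0.308,0],
    [0,-35.1,-3,-51.5,0,-0.308,0],
    [0,-35.1,-3,-51.5,0,-0.308,0],
    [0,-35.1,-3,-51.5,0,-0.308,0],
  ],
  force=20,
)

```text
time: 1.9
position: [0.5781, 0.074, 0.2776]
tool_rot: [-0.513, -0.486, 0.486, 0.513]
ft_force: [-0.7, -0.7, 0.2]
grip_width: 0.0002
```

```bash
python3 - <<'E'
from h import *
o=robot.get_obs(); print(o["time"],o["position"],o["tool_rot"],o["ft_force"],o["q"],o["grip_width"])
im=robot.camera("wrist"); cv2.imwrite("pics/w1.png",im[:,:,::-1]); cv2.imwrite("pics/w1z.png",cv2.resize(im[:,:,::-1],(800,600),interpolation=cv2.INTER_CUBIC))
np.save("w1pose.npy",np.r_[o["position"],o["tool_rot"]])
E
```

```text
1.9 [0.57807842 0.07399596 0.27761939] [-0.51319527 -0.48626564  0.4863839   0.51342677] [-0.65345261 -0.6587873   0.17736385] [-6.43702405e-02  4.37105618e-01  1.50619972e+00  1.07441029e-04
  1.19864107e+00 -1.58122660e+00] 0.00022284068735100362
```

View pics/w1z.png

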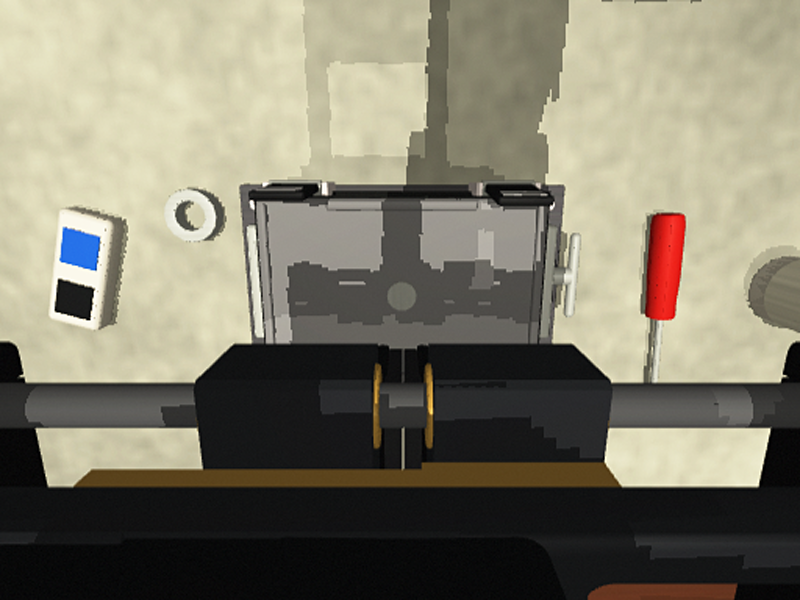

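```bash
python3 - <<'E'
from h import *
im=robot.camera("scene")[:,:,::-1]; c=im[60:260,170:370]; cv2.imwrite("pics/s1z.png",cv2.resize(c,(600,600),interpolation=cv2.INTER_CUBIC))
im=cv2.imread("pics/w1.png");c=im[110:290,110:400];cv2.imwrite("pics/w1c.png",cv2.resize(c,None,fx=2.75,fy=2.75,interpolation=cv2.INTER_CUBIC))
p,E=ext("scene"); print((proj(p,E,[[.578,.074,.2776-.025],[.578,.074,.2776]])-[170,60])*3)
E
```

```text
[[287.47615136 254.15931893]
 [288.1477745  234.18515147]]
```

View pics/s1z.png

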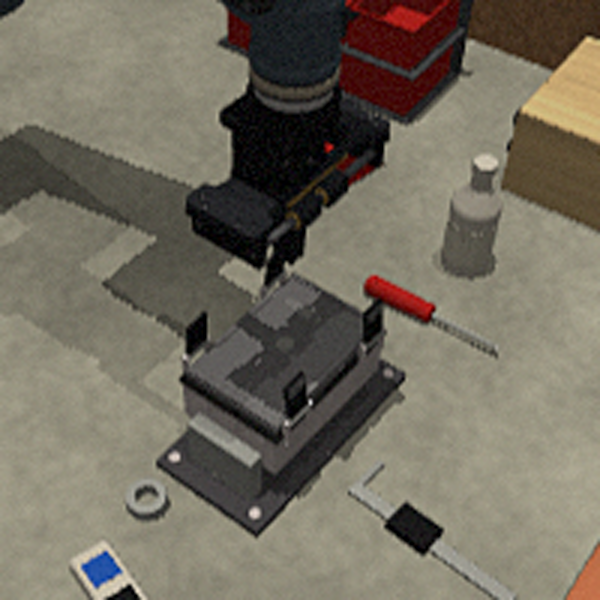

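View pics/w1c.png

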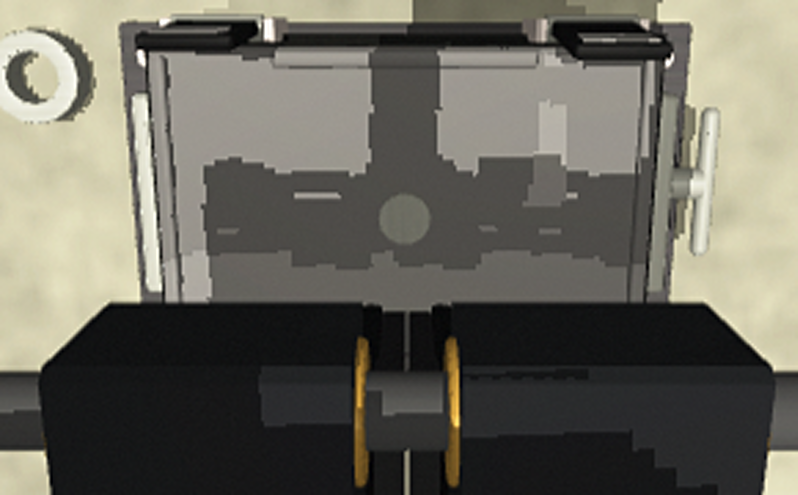

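```bash
python3 - <<'E'
from h import *
pt,Et=ext("top");ps,Es=ext("scene")
o=np.load("w1pose.npy"); pw,Ew=ext("wrist",dict(position=o[:3],tool_rot=o[3:]))
T=lambda u,v:(u/3.3333+140-.35,v/3.3333+60-.35)
S=lambda u,v:(u/2.2222+60-.3,v/2.2222-.3)
W=lambda u,v:(u/2.75+110-.3,v/2.75+110-.3)
r=[ray(pt,Et,*T(358,459)),ray(ps,Es,*S(455,389)),ray(pw,Ew,*W(404,219))]
print(tri(r),tri(r[:2]),tri([r[0],r[2]]),tri(r[1:]))
# holder bolts in wrist near: (145,57)?,(668,57)?
for a in [(120,25),(692,25)]: print("plate corner",plane(pw,Ew,*W(*a),.012))
c=np.array([.5796,.0717]);yaw=-.056
X=lambda x,y,z:np.r_[c+[x*np.cos(yaw)-y*np.sin(yaw),x*np.sin(yaw)+y*np.cos(yaw)],z]
# lid edges with hypotheses
for a in [(160,50),(640,50),(268,30),(543,30),(135,45),(670,55)]: 
  for z in (.11,.12,.128):
    P=plane(pw,Ew,*W(*a),z)-np.r_[c,0]; print(a,z,np.round([P[0]*np.cos(yaw)+P[1]*np.sin(yaw),-P[0]*np.sin(yaw)+P[1]*np.cos(yaw)],4))
E
```

```text
(array([0.57764383, 0.07338602, 0.12616223]), [np.float64(0.0009121245894728591), np.float64(0.0004982574716359514), np.float64(0.0013926575384641269)]) (array([0.57704318, 0.07309572, 0.12574835]), [np.float64(0.00019317121681562007), np.float64(0.00019317121681568816)]) (array([0.57586908, 0.07347343, 0.13568918]), [np.float64(0.001080072876726043), np.float64(0.0010800728767261115)]) (array([0.57806839, 0.0735358 , 0.12639328]), [np.float64(0.000936306599913595), np.float64(0.0009363065999136101)])
plate corner [ 0.50557885 -0.0552992   0.012     ]
plate corner [0.52010346 0.21220762 0.012     ]
(160, 50) 0.11 [-0.0589 -0.0847]
(160, 50) 0.12 [-0.0593 -0.0819]
(160, 50) 0.128 [-0.0596 -0.0796]
(640, 50) 0.11 [-0.0592  0.0866]
(640, 50) 0.12 [-0.0596  0.0838]
(640, 50) 0.128 [-0.0598  0.0816]
(268, 30) 0.11 [-0.0659 -0.0459]
(268, 30) 0.12 [-0.066  -0.0443]
(268, 30) 0.128 [-0.0661 -0.043 ]
(543, 30) 0.11 [-0.0661  0.0516]
(543, 30) 0.12 [-0.0662  0.05  ]
(543, 30) 0.128 [-0.0663  0.0488]
(135, 45) 0.11 [-0.0606 -0.0935]
(135, 45) 0.12 [-0.0609 -0.0904]
(135, 45) 0.128 [-0.0612 -0.0878]
(670, 55) 0.11 [-0.0575  0.0974]
(670, 55) 0.12 [-0.0579  0.0943]
(670, 55) 0.128 [-0.0582  0.0918]
```

Call:
carry_out(
  moves=[
    [0,0,4,3,0,0,0],
    [0,0,8,3,0,0,0],
    [0,0,11,3,0,0,0],
    [0,0,11.5,3,0,0,0],
    [0,0,11.8,3,0,0,0],
    [0,0,11.8,3,0,0,0],
    [0,0,11.8,3,0,0,0],
  ],
)

```text
time: 2.7
position: [0.5501, 0.0745, 0.1611]
tool_rot: [0.515, 0.487, -0.485, -0.513]
ft_force: [0.4, -0.4, -0.7]
grip_width: 0.0006
```

Call:
carry_out(
  moves=[
    [0,0,0.3,0,0,0,0],
    [0,0,0.6,0,0,0,0],
    [0,0,0.9,0,0,0,0],
    [0,0,1.0,0,0,0,0],
    [0,0,1.1,0,0,0,0],
    [0,0,1.1,0,0,0,0],
  ],
)

```text
time: 3.3
position: [0.5491, 0.0745, 0.1504]
tool_rot: [0.514, 0.486, -0.486, -0.513]
ft_force: [-3.3, -0.1, 12.3]
grip_width: 0.0007
```

Call:
carry_out(
  moves=[
    [0,0,-0.06,0,0,0,0],
    [0,0,-0.06,0,0,0,0],
    [0,0,-0.06,0,0,0,0],
  ],
)

```text
time: 3.6
position: [0.5491, 0.0745, 0.1507]
tool_rot: [0.514, 0.486, -0.486, -0.513]
ft_force: [-1.9, -0.3, 9.2]
grip_width: 0.0008
```

Call:
carry_out(
  moves=[
    [0,0,-3,0,0,0,0],
    [0,0,-7,0,0,0,0],
    [0,3,-7,3,0,0,0],
    [0,6.25,-7,6.35,0,0,0],
    [0,6.25,-7,6.35,0,0,0],
    [0,6.25,-5,6.35,0,0,0],
    [0,6.25,-3.2,6.35,0,0,0],
    [0,6.25,-3.2,6.35,0,0,0],
    [0,6.25,-3.2,6.35,0,0,0],
  ],
)

```text
time: 4.5
position: [0.4891, 0.1402, 0.181]
tool_rot: [-0.514, -0.486, 0.486, 0.514]
ft_force: [0.6, -0.7, 0.7]
grip_width: 0.0003
```

```bash
cat > snap.py <<'E'
import sys
from h import *
n=sys.argv[1]
o=robot.get_obs()
T=np.eye(4)
c=np.array([.5777,.0734]);yaw=-.056
d=o["position"][:2]-c
hx=d[0]*np.cos(yaw)+d[1]*np.sin(yaw);hy=-d[0]*np.sin(yaw)+d[1]*np.cos(yaw)
print("t",round(o["time"],2),"holder xy mm",np.round([hx*1e3,hy*1e3],1),"tip above hinge mm",round((o["position"][2]-.025-.1295)*1e3,1),"F",np.round(o["ft_force"],1))
im=robot.camera("scene")[:,:,::-1]; c=im[100:225,205:330]; a=cv2.resize(c,(500,500),interpolation=cv2.INTER_CUBIC)
cv2.imwrite(f"pics/{n}.png",a)
E
python3 snap.py a1
```

```text
t 4.5 holder xy mm [-92.2  61.8] tip above hinge mm 26.5 F [ 0.6 -0.7  0.7]
```

View pics/a1.png

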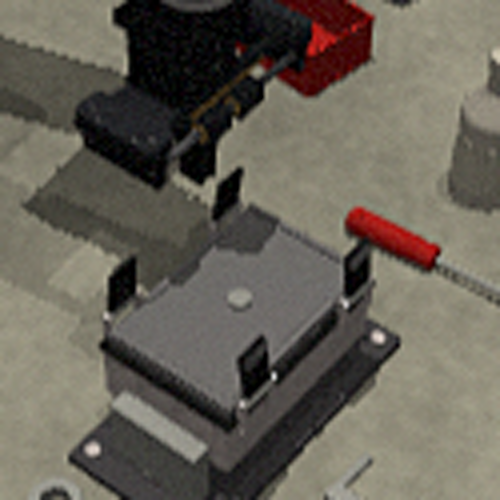

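Call:
carry_out(
  moves=[
    [0,0,0,-0.8,0,0,0],
    [0,0,0,-1.5,0,0,0],
    [0,0,0,-2.2,0,0,0],
    [0,0,0,-3.0,0,0,0],
    [0,0,0.1,-3.7,0,0,0],
    [0,0,0.3,-4.3,0,0,0],
    [0,0,0.6,-4.9,0,0,0],
    [0,0,0.8,-5.5,0,0,0],
    [0,0,0.9,-6.0,0,0,0],
    [0,0,0.9,-6.3,0,0,0],
    [0,0,0.9,-6.3,0,0,0],
  ],
)

```text
time: 5.65
position: [0.5528, 0.1368, 0.1723]
tool_rot: [0.514, 0.486, -0.485, -0.513]
ft_force: [0.8, -0.1, -0.0]
grip_width: 0.0006
```

```bash
python3 snap.py a2
```

```text
t 5.65 holder xy mm [-28.4  61.9] tip above hinge mm 17.8 F [ 0.8 -0.1 -0. ]
```

View pics/a2.png

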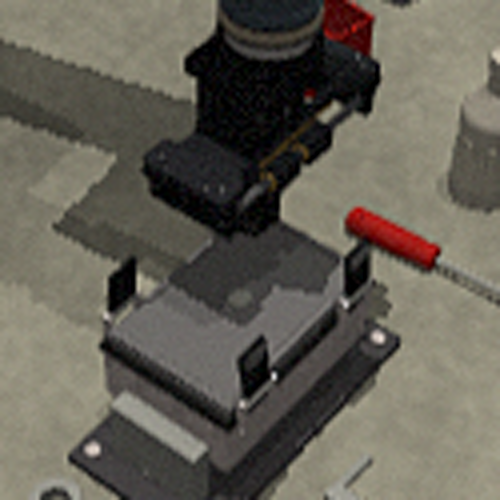

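Call:
carry_out(
  moves=[
    [0,0,0.15,0,0,0,0],
    [0,0,0.3,0,0,0,0],
    [0,0,0.45,0,0,0,0],
    [0,0,0.6,0,0,0,0],
    [0,0,0.75,0,0,0,0],
    [0,0,0.75,0,0,0,0],
  ],
)

```text
time: 6.3
position: [0.5536, 0.1369, 0.1664]
tool_rot: [0.515, 0.487, -0.485, -0.512]
ft_force: [1.6, -0.5, 6.1]
grip_width: 0.0006
```

Call:
carry_out(
  moves=[
    [0,0,0.12,0,0,0,0],
    [0,0,0.24,0,0,0,0],
    [0,0,0.36,0,0,0,0],
    [0,0,0.48,0,0,0,0],
    [0,0,0.48,0,0,0,0],
  ],
)

```text
time: 6.8
position: [0.5527, 0.1369, 0.1606]
tool_rot: [0.514, 0.487, -0.485, -0.513]
ft_force: [1.3, 0.3, 1.5]
grip_width: 0.0006
```

Call:
carry_out(
  moves=[
    [0,0,0.1,0,0,0,0],
    [0,0,0.15,0,0,0,0],
    [0,0,0.15,0,0,0,0],
  ],
)

```text
time: 7.1
position: [0.5506, 0.1371, 0.1576]
tool_rot: [-0.513, -0.485, 0.487, 0.515]
ft_force: [0.5, -0.1, -0.6]
grip_width: 0.0008
```

Call:
carry_out(
  moves=[
    [0,0,-3,0,0,0,0],
    [0,0,-6.7,0,0,0,0],
    [0,-3,-6.8,-3,0,0,0],
    [0,-6,-6.8,-6,0,0,0],
    [0,-9,-6.8,-9,0,0,0],
    [0,-12.4,-6.8,-12.1,0,0,0],
    [0,-12.4,-6.8,-12.1,0,0,0],
    [0,-12.4,-4.5,-12.1,0,0,0],
    [0,-12.4,-2.3,-12.1,0,0,0],
    [0,-12.4,-2.3,-12.1,0,0,0],
    [0,-12.4,-2.3,-12.1,0,0,0],
  ],
)

```text
time: 8.2
position: [0.6648, 0.0069, 0.1807]
tool_rot: [-0.513, -0.485, 0.487, 0.514]
ft_force: [-0.3, -0.4, 0.3]
grip_width: 0.001
```

```bash
python3 snap.py b1; python3 - <<'E'
from h import *
o=robot.get_obs();im=robot.camera("wrist"); cv2.imwrite("pics/w2z.png",cv2.resize(im[:,:,::-1],(800,600),interpolation=cv2.INTER_CUBIC))
E
```

```text
t 8.2 holder xy mm [ 90.7 -61.5] tip above hinge mm 26.2 F [-0.3 -0.4  0.3]
```

View pics/b1.png

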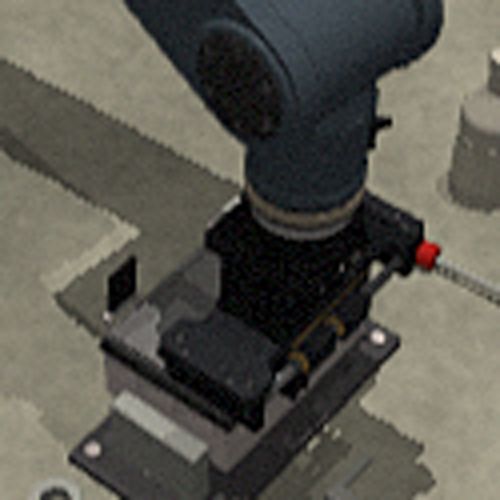

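View pics/w2z.png

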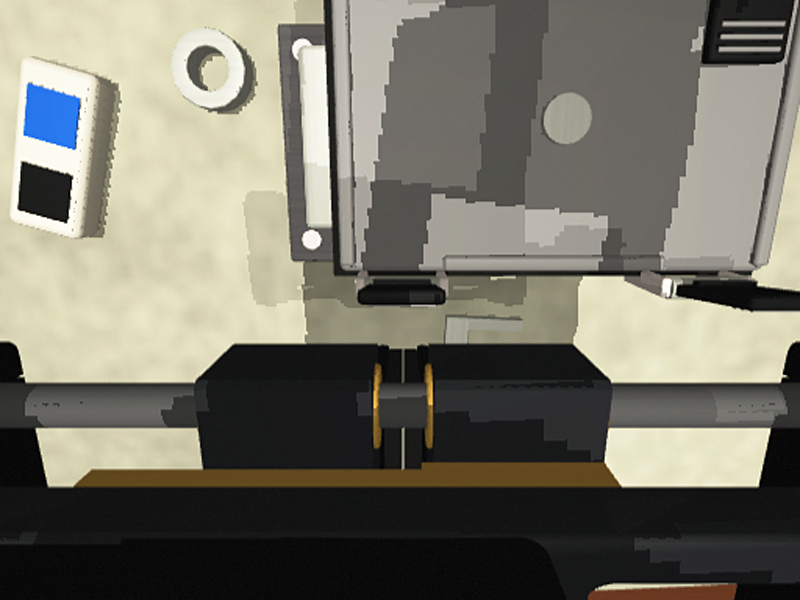

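Call:
carry_out(
  moves=[
    [0,0,0,0.7,0,0,0],
    [0,0,0,1.4,0,0,0],
    [0,0,0,2.1,0,0,0],
    [0,0,0,2.9,0,0,0],
    [0,0,0.1,3.6,0,0,0],
    [0,0,0.3,4.2,0,0,0],
    [0,0,0.6,4.8,0,0,0],
    [0,0,0.8,5.4,0,0,0],
    [0,0,0.9,5.9,0,0,0],
    [0,0,0.9,6.2,0,0,0],
    [0,0,1.05,6.2,0,0,0],
    [0,0,1.2,6.2,0,0,0],
    [0,0,1.35,6.2,0,0,0],
    [0,0,1.5,6.2,0,0,0],
    [0,0,1.6,6.2,0,0,0],
    [0,0,1.6,6.2,0,0,0],
  ],
)

```text
time: 9.9
position: [0.6012, 0.0101, 0.1668]
tool_rot: [-0.512, -0.485, 0.488, 0.515]
ft_force: [-8.2, 0.4, 12.8]
grip_width: 0.0005
```

Call:
carry_out(
  moves=[
    [0,0,0.0,0.1,0,0,0],
    [0,0,0.1,0.2,0,0,0],
    [0,0,0.2,0.2,0,0,0],
    [0,0,0.25,0.2,0,0,0],
  ],
)

```text
time: 10.3
position: [0.6005, 0.0103, 0.1638]
tool_rot: [-0.513, -0.485, 0.487, 0.514]
ft_force: [-4.2, 0.9, 6.9]
grip_width: 0.0003
```

Call:
carry_out(
  moves=[
    [0,0,0.1,0,0,0,0],
    [0,0,0.2,0,0,0,0],
    [0,0,0.3,0,0,0,0],
    [0,0,0.35,0,0,0,0],
    [0,0,0.35,0,0,0,0],
  ],
)

```text
time: 10.8
position: [0.6019, 0.0099, 0.1589]
tool_rot: [-0.514, -0.486, 0.486, 0.514]
ft_force: [-0.5, 0.2, 0.1]
grip_width: 0.0006
```

Call:
carry_out(
  moves=[
    [0,0,-3,0,0,0,0],
    [0,0,-6.6,0,0,0,0],
    [0,0,-6.8,4,0,0,0],
    [0,0,-6.8,8,0,0,0],
    [0,0,-6.8,12,0,0,0],
    [0,0,-6.8,12,0,0,0],
    [0,0,-4.5,12,0,0,0],
    [0,0,-2.3,12,0,0,0],
    [0,0,-2.3,12,0,0,0],
    [0,0,-2.3,12,0,0,0],
  ],
)

```text
time: 11.8
position: [0.4825, 0.0165, 0.1823]
tool_rot: [-0.514, -0.486, 0.486, 0.514]
ft_force: [0.4, 0.7, -0.8]
grip_width: 0.0002
```

```bash
python3 snap.py c1
```

```text
t 11.8 holder xy mm [-91.9 -62.1] tip above hinge mm 27.8 F [ 0.4  0.7 -0.8]
```

View pics/c1.png

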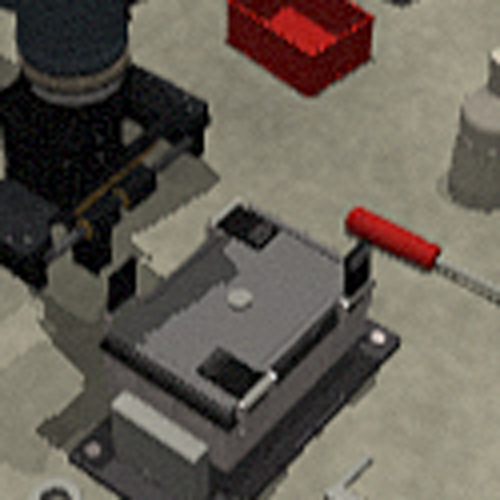

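Call:
carry_out(
  moves=[
    [0,0,0.1,-0.8,0,0,0],
    [0,0,0.1,-1.5,0,0,0],
    [0,0,0.1,-2.2,0,0,0],
    [0,0,0.1,-3.0,0,0,0],
    [0,0,0.2,-3.7,0,0,0],
    [0,0,0.4,-4.3,0,0,0],
    [0,0,0.7,-4.9,0,0,0],
    [0,0,0.9,-5.5,0,0,0],
    [0,0,1.0,-6.0,0,0,0],
    [0,0,1.0,-6.3,0,0,0],
    [0,0,1.15,-6.35,0,0,0],
    [0,0,1.3,-6.4,0,0,0],
    [0,0,1.45,-6.45,0,0,0],
    [0,0,1.6,-6.5,0,0,0],
    [0,0,1.75,-6.5,0,0,0],
    [0,0,1.75,-6.5,0,0,0],
  ],
)

```text
time: 13.45
position: [0.5475, 0.0129, 0.1655]
tool_rot: [0.514, 0.486, -0.485, -0.513]
ft_force: [1.0, 0.2, 0.5]
grip_width: 0.0003
```

```bash
python3 snap.py c2
```

```text
t 13.45 holder xy mm [-26.7 -62.1] tip above hinge mm 11.0 F [1.  0.2 0.5]
```

View pics/c2.png

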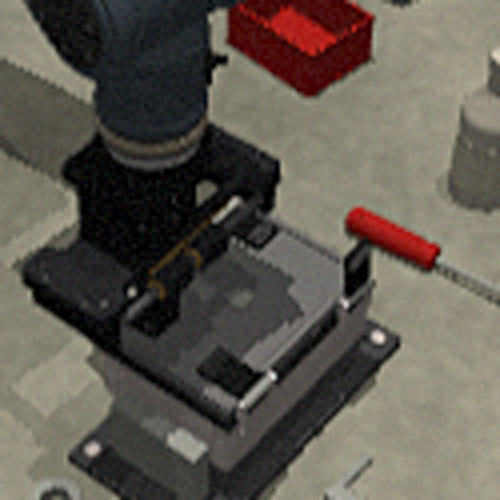

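Call:
carry_out(
  moves=[
    [0,0,0.1,0,0,0,0],
    [0,0,0.2,0,0,0,0],
    [0,0,0.2,0,0,0,0],
  ],
)

```text
time: 13.8
position: [0.5475, 0.0129, 0.164]
tool_rot: [0.514, 0.486, -0.485, -0.513]
ft_force: [-0.4, 0.6, 9.0]
grip_width: 0.0005
```

Call:
carry_out(
  moves=[
    [0,0,0.1,0,0,0,0],
    [0,0,0.2,0,0,0,0],
    [0,0,0.3,0,0,0,0],
    [0,0,0.3,0,0,0,0],
  ],
)

```text
time: 14.2
position: [0.5456, 0.0131, 0.159]
tool_rot: [-0.513, -0.485, 0.487, 0.515]
ft_force: [-0.1, -0.4, -0.3]
grip_width: 0.0006
```

Call:
carry_out(
  moves=[
    [0,0,-3,0,0,0,0],
    [0,0,-6.7,0,0,0,0],
    [0,3,-6.8,-3,0,0,0],
    [0,6,-6.8,-6,0,0,0],
    [0,9,-6.8,-9,0,0,0],
    [0,12.4,-6.8,-12.2,0,0,0],
    [0,12.4,-6.8,-12.2,0,0,0],
    [0,12.4,-4.5,-12.2,0,0,0],
    [0,12.4,-2.3,-12.2,0,0,0],
    [0,12.4,-2.3,-12.2,0,0,0],
    [0,12.4,-2.3,-12.2,0,0,0],
  ],
)

```text
time: 15.3
position: [0.6745, 0.1295, 0.182]
tool_rot: [-0.513, -0.485, 0.487, 0.515]
ft_force: [-0.2, -0.3, 0.8]
grip_width: 0.0003
```

```bash
python3 snap.py d1; python3 - <<'E'
from h import *
o=robot.get_obs();im=robot.camera("wrist"); cv2.imwrite("pics/w3z.png",cv2.resize(im[:,:,::-1],(800,600),interpolation=cv2.INTER_CUBIC))
E
```

```text
t 15.3 holder xy mm [93.5 61.4] tip above hinge mm 27.5 F [-0.2 -0.3  0.8]
```

View pics/w3z.png

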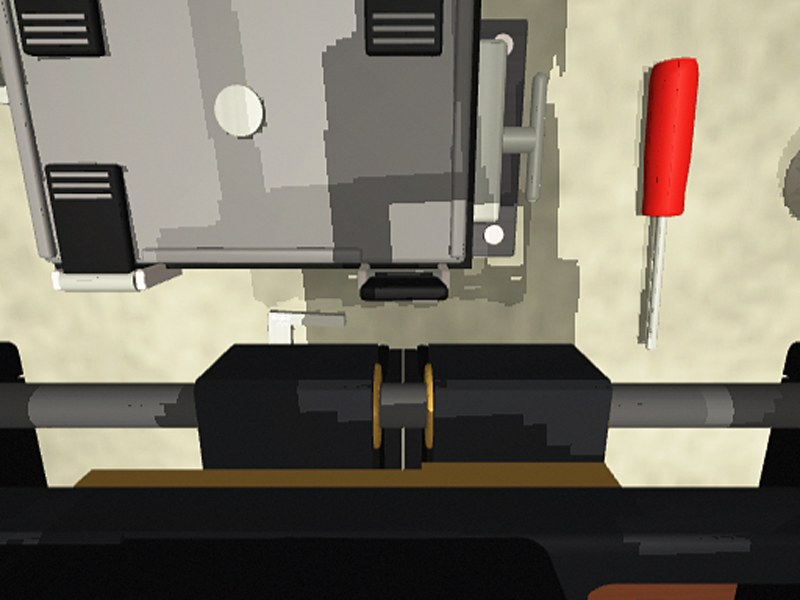

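Call:
carry_out(
  moves=[
    [0,0,0.1,0.8,0,0,0],
    [0,0,0.1,1.6,0,0,0],
    [0,0,0.1,2.4,0,0,0],
    [0,0,0.1,3.2,0,0,0],
    [0,0,0.2,3.9,0,0,0],
    [0,0,0.4,4.5,0,0,0],
    [0,0,0.7,5.1,0,0,0],
    [0,0,0.9,5.7,0,0,0],
    [0,0,1.0,6.2,0,0,0],
    [0,0,1.0,6.5,0,0,0],
    [0,0,1.15,6.55,0,0,0],
    [0,0,1.3,6.6,0,0,0],
    [0,0,1.45,6.65,0,0,0],
    [0,0,1.6,6.7,0,0,0],
    [0,0,1.7,6.7,0,0,0],
    [0,0,1.7,6.7,0,0,0],
  ],
)

```text
time: 17.0
position: [0.608, 0.1338, 0.1679]
tool_rot: [-0.513, -0.486, 0.486, 0.514]
ft_force: [-4.9, 0.2, 12.3]
grip_width: 0.0006
```

Call:
carry_out(
  moves=[
    [0,0,0.1,0.1,0,0,0],
    [0,0,0.2,0.1,0,0,0],
    [0,0,0.25,0.1,0,0,0],
  ],
)

```text
time: 17.3
position: [0.6071, 0.1339, 0.1649]
tool_rot: [-0.513, -0.486, 0.486, 0.514]
ft_force: [-3.6, -1.0, 9.6]
grip_width: 0.0004
```

Call:
carry_out(
  moves=[
    [0,0,0.1,0,0,0,0],
    [0,0,0.2,0,0,0,0],
    [0,0,0.3,0,0,0,0],
    [0,0,0.4,0,0,0,0],
    [0,0,0.4,0,0,0,0],
  ],
)

```text
time: 17.8
position: [0.608, 0.1338, 0.1593]
tool_rot: [0.514, 0.486, -0.486, -0.514]
ft_force: [0.1, 0.7, 1.2]
grip_width: 0.0003
```

Call:
carry_out(
  moves=[
    [0,0,-3,0,0,0,0],
    [0,0,-7,0,0,0,0],
    [0,-3,-11,-3,0,0,0],
    [0,-6,-12,-7,0,0,0],
    [0,-6,-12,-8,0,0,0],
    [0,-6,-12,-8,0,0,0],
    [0,-6,-12,-8,0,0,0],
  ],
)

```text
time: 18.5
position: [0.6836, 0.0694, 0.2782]
tool_rot: [-0.513, -0.485, 0.486, 0.515]
ft_force: [-0.8, -0.3, -0.3]
grip_width: 0.0007
```

```bash
python3 snap.py e1; python3 - <<'E'
from h import *
o=robot.get_obs();im=robot.camera("wrist"); cv2.imwrite("pics/w4z.png",cv2.resize(im[:,:,::-1],(800,600),interpolation=cv2.INTER_CUBIC))
E
```

```text
t 18.5 holder xy mm [106.    1.9] tip above hinge mm 123.7 F [-0.8 -0.3 -0.3]
```

View pics/w4z.png

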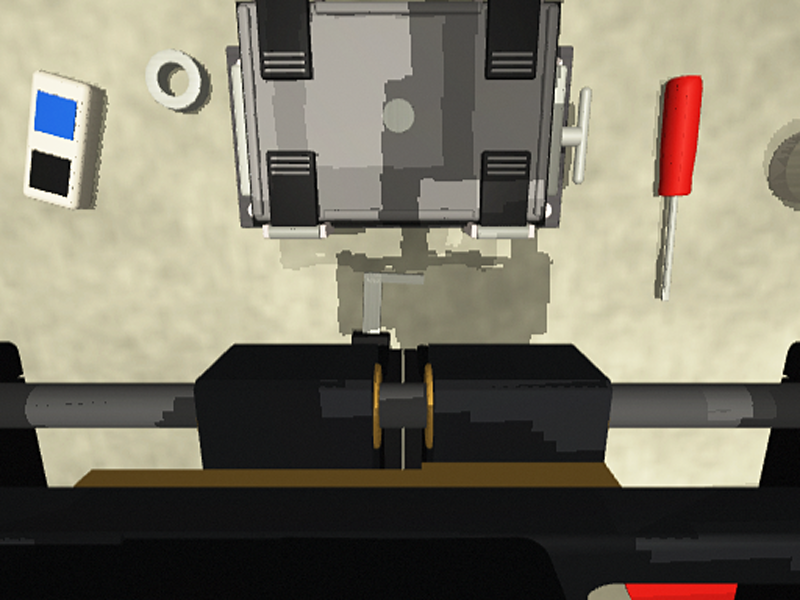

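View pics/e1.png

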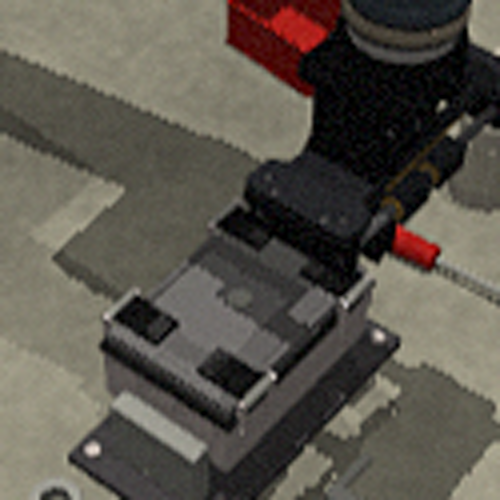

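```bash
python3 - <<'E'
from h import *
o=robot.get_obs();p,E=ext("wrist",o)
c=np.array([.5777,.0734]);yaw=-.056
s=np.array([[np.cos(yaw),-np.sin(yaw)],[np.sin(yaw),np.cos(yaw)]])
def pt(sx,y,th):
    # end of upper face
    x=-65+46*np.cos(th)-3*np.sin(th); z=46*np.sin(th)+3*np.cos(th)
    return np.r_[c+s@(np.array([x*sx,y])/1e3),.1295+z/1e3]
for n,sx,y in [("NL",1,62),("NR",1,-62),("FL",-1,62),("FR",-1,-62)]:
    print(n,[np.round(proj(p,E,pt(sx,y,t))[0]*1.5625).tolist() for t in (0,.1,.37)])
E
```

```text
NL [[508.0, 78.0], [510.0, 75.0], [516.0, 62.0]]
NR [[283.0, 77.0], [280.0, 75.0], [274.0, 62.0]]
FL [[505.0, 150.0], [506.0, 151.0], [511.0, 156.0]]
FR [[287.0, 150.0], [285.0, 151.0], [280.0, 156.0]]
```

```bash
python3 -c "
from rig import robot
print(robot.hand_in())"
```

```text
the job is handed in; nothing more can be done
None
```

I closed all four clips in opposite-corner order: near left, far right, near right, then far left. I handed the job in at about 18.5 s with the arm about 12 cm above the lid and touching nothing.

- **How I closed them:** I found the lid top by touch at about 126 mm. I then folded each clip inward with the shut fingertips and pressed near its free end until the force dropped to about zero.
- **Forces:** The highest reading at the end of a move was about 15 N, on the far-right clip. Forces are only read at the end of each move, so peaks in between were not measured.
- **Clips:** In the last wrist picture all four clips look flat. Their inner ends are within about 2 pixels (row) of where a home clip should appear, at rows 78, 78, 151 and 152. A sprung-back near clip would show about 16 pixels off. For the far clips the row shift is only about 6 pixels, so I also checked the left-right spacing between clip ends. It matched home (215 pixels seen, 218 expected, 231 if sprung back).
- **Other objects:** Nothing was aimed at them. The handset, collar, screwdriver and what could be seen of the gauge look undisturbed. I did not measure their positions afterwards.
- **Odd reading:** The near-right clip showed almost no force at one point where resistance was expected. The next step gave the usual 9 N, followed by the snap.

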